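Bin the broken board in the reject drawer

TASK

Pull the drawer of the low plywood cabinet all the way out to its stop, then pick up the dark wooden board with the bite broken out of its edge and drop it into the drawer. Leave the drawer pulled out, with the broken board lying inside it, and leave the two sound boards and everything else on the table where they are.

Things in the scene. Friction and masses are not known exactly. Their poses are not given: they have to be found in the camera images.
- drawer (a joint): The single drawer of a plain plywood cabinet, 260 deep x 240 wide x 110 mm high, that is fixed to the table, on the right-hand side and somewhat turned. Value = how far it is pulled out, in m: 0 shut, 0.170 at its stop. It starts shut or up to 50 mm open. Pulling takes about 3 to 5 N.
- drawer_handle (a point): Middle of the drawer's handle, a steel bar 12 mm thick, 120 mm long along y, standing 42 mm off the drawer's front (centre line to face; 10 mm posts at 54 mm either side), 72 mm above the table, 38 mm below the cabinet's top. Moves with the drawer; x points into the cabinet (the drawer comes out along -x), z up.
- drawer_floor (a point): Point on the drawer's inner floor, 22 mm above the table; moves and has axes as the handle. From here the inside reaches 81 mm in -x, 131 mm in +x, 99 mm either way in y; walls 6 mm thick rise 66 mm above it, the front panel 76 mm. Outer front face at x = -102 mm, handle bar at -144 mm. At the stop it is open above for 82 mm either way in x; the rest is under the cabinet's top.
- reject: The broken board: dark wood, a pale streak along one long edge, 140 long (x) x 54 wide (y) x 20 mm thick, about 0.09 kg, lying flat. Origin: centre of the underside of the full 140 x 54 outline. A rough bite up to 32 mm deep is missing from the +y edge, between x = +10 and +50 mm; from x = -70 to +10 mm it has its full width.
- sound_a: A sound board: same wood, streak and outline, 140 (x) x 54 (y) x 20 mm, a whole rectangle with no bite. Origin: centre of the underside.
- sound_b: A second sound board, identical to the other. Origin: centre of the underside.
- cup: Clear plastic mixing cup, 60 mm wide, 60 mm high, standing among the boards. Origin: centre of the underside. Bystander.
- sanding_block: Grey and cork sanding block, 100 x 62 x 33 mm. Origin: centre of the underside. Bystander.
- jar: Amber glass jar, 70 mm wide, 90 mm high. Origin: centre of the underside. Bystander.
- can: Steel can with a paper label, 100 mm wide, 120 mm high. Origin: centre of the underside. Bystander.
- brush: Paint brush lying flat, handle to its -x. Origin: underside, near the middle. Bystander.
- hammer: Hammer lying flat, handle to its -x. Origin: underside, near the middle. Bystander.
Mind the look-alikes: they are no part of the job. What is shaped like the reject but green or yellow is not meant.

How it is judged:
By the outcome, as a careful person would: the job done as asked, in the order asked, and still so for the second after the job is handed in, with the robot touching nothing.
It also fails if it takes over 61 s, if anything falls off the work surface, if the arm or the gripper's body presses on something with over 40 N, if the wrist force passes 120 N, or if a joint passes its speed limit or range.

ROBOT

A 7-joint arm with a two-finger parallel gripper is mounted at the origin on the work surface. World frame = base frame: x ahead of the robot, y to its left, z up, the work surface at z = 0. Lengths are in m, angles in rad, forces in N, time in s.
With the tool pointing down it reaches from about 0.4 to 0.75 m from the base axis. Payload 19.5 kg.
Tool frame: the origin (TCP) lies at the centre of the arm's flange, where the gripper is bolted on; the fingertips stand 173 mm ahead of it and the grasp point (between the pads) lies 155 mm ahead of it; z points along the fingers, y is the line along which they close (so a half turn about z gives the same grasp; the last joint's range is limited). The gripper opens to 85 mm and grips with 20 to 120 N. Pads are 22 mm wide; open, the fingers measure 114 mm over their backs; the gripper's body (76 mm by 85 mm) begins 54 mm behind the grasp point. The pads swing forward as they close: fully open they stand 13 mm farther back than shut.
Start: joints at [-1.199, 0.707, -0.028, 1.485, 0.022, 0.951, -0.075], TCP at [0.231, 0.526, 0.405] pointing down, gripper open.
Joint ranges: [-2.71, 2.71], [-0.32, 2.16], [-1.57, 1.52], [0, 2.45], [-1.46, 4.6], [0, 2.02], [-2.83, 2.83]. Speed limits (rad/s): [1.89, 1.89, 2.57, 2.57, 3.01, 3.01, 3.01].

INTERFACE

Orientations are given as a rotation vector (axis times angle).
In Python, from cell import ctrl, vision gives the robot as it stands.
- The arm moves only by the tool servo_tool, never from a script. Its arguments are lists of equal length, an entry for each row: "offset": the shift along the tool's x, y, z in mm, a list of three; "rot": the turn, a rotation vector about the tool's x, y, z in rad, a list of three; "fingers": the opening, from 0 (shut) to 1 (fully open). A call has 1 to 12 rows; each row shifts and turns the commanded pose from where the row before left it, along the tool's axes as they then stand; what a row does not reach is not made up. A row lasts 1/10 s, in which the tool goes at most 50 mm and 8.59 degrees, less where a joint would pass 70% of its speed; a pose out of reach is approached as far as the arm can. A call is refused whole if a number of a shift passes 50 or a number of a turn 0.15, either way. A call with a gripper value outside its range is refused whole. The fingers move at their own pace and stop on an object; "newtons" is the grip in N (left out, the last holds). Time passes only in rows, so rows that do not move let the fingers close. It gives the time, the measured TCP pose, the force, the opening and the grip force at its end, in the units of the state.
- ctrl.state(): the state, without advancing time (a new reading comes with each control period).
- vision.camera(name): name is "scene" or "top"; returns a dict with "frame" (400x640x3 uint8, red, green, blue), "K" (3x3 intrinsics, pixels), "k1" (the pictures are not rectified: a ray, as slopes to the right and down, at radius r is drawn at 1 + k1 r^2 times it, then the intrinsics apply), "xyz" and "attitude" of the camera in the world. Camera axes: x right, y down, z forward; pixel columns grow to the right and rows downward; lengths in m; the calibration is good to about 2 mm. A picture is of the moment at which its call begins. There is no depth.
- ctrl.sign_off(): hands the job in; it is judged then, once.
The state is a dict: "time_s": time; "q": joint angles; "joint_velocities": joint speeds; "effort": joint torques, N m; "ee_pos": TCP position; "ee_rot": TCP orientation; "contact_force": force on the tool from outside, world axes, zero at the start; "ft_torque": the same for the moment, N m; "width": finger opening in m; "gripper_force": force on a finger pad.
Only numpy, scipy, OpenCV 4.12 (cv2) and the standard library are available. Lean on these libraries where they do the work, as an engineer would, in place of code of your own. Each camera call takes 0.05 s, during which the arm holds its last target. There are 200 camera calls.

## Working session

There is one attempt and no reset: what is moved stays moved. The work goes in short steps, Python scripts to look and compute and a tool call to move; the robot and the scene stay as the last step left them, time stands still between calls to the robot, and variables do not carry over. Pictures are saved under pics/ and viewed, at most 10 in all, crops included, and the job is handed in when it is done.

Besides the shell and the picture viewer there is one more tool, called after "Emit:" in YAML: its name, and indented under it one key for each argument. servo_tool: Moves the arm, as the interface text tells. Its arguments: {"type":"object","properties":{"offset":{"type":"array","items":{"type":"array","items":{"type":"number"}}},"rot":{"type":"array","items":{"type":"array","items":{"type":"number"}}},"fingers":{"type":"array","items":{"type":"number"}},"newtons":{"type":"number"}},"required":["offset","rot","fingers"]}

```bash
mkdir -p pics; ls; python3 - <<'E'
from cell import ctrl, vision
import cv2, json
for n in ("top","scene"):
    c=vision.camera(n); cv2.imwrite(f"pics/{n}0.png",c["frame"][:,:,::-1])
    print(n,c["K"],c["k1"],c["xyz"],c["attitude"])
print(ctrl.state())
E
```

```text
pics
top [[412.71174377   0.         317.64820472]
 [  0.         412.71174377 200.2135132 ]
 [  0.           0.           1.        ]] 0.031010558617572542 [ 2.32998176e-01 -8.92360701e-04  1.75934372e+00] [-2.10669156  2.14294805 -0.18299064]
scene [[406.67770069   0.         320.02928664]
 [  0.         406.67770069 199.60219815]
 [  0.           0.           1.        ]] -0.011044037470357553 [1.25779898 0.49204419 1.04074163] [-1.25256926 -2.35842986  0.87946426]
{'time_s': 0.1, 'q': array([-1.19873718,  0.70702558, -0.02763457,  1.48492189,  0.02199103,
        0.95088827, -0.07548059]), 'joint_velocities': array([-0.00019143, -0.00268381,  0.00160088, -0.00091385, -0.00011921,
        0.00060122,  0.00106873]), 'effort': array([ 2.34533269e-03, -8.84296274e+01,  1.23727933e+00, -2.36453730e+01,
        1.71876722e-02,  5.11432649e-03,  2.44449529e-05]), 'ee_pos': array([0.23114596, 0.52643301, 0.40428984]), 'ee_rot': array([-6.45226644e-01, -3.07443021e+00,  1.44966620e-03]), 'contact_force': array([-0.03601483, -0.3903508 , -0.23878745]), 'ft_torque': array([ 0.0071098 ,  0.0174212 , -0.03188182]), 'gripper_force': 0.0, 'width': 0.08538846200869418}
```

View pics/top0.png

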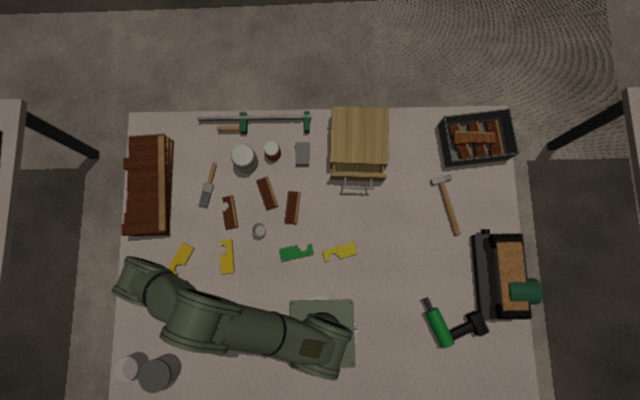

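View pics/scene0.png

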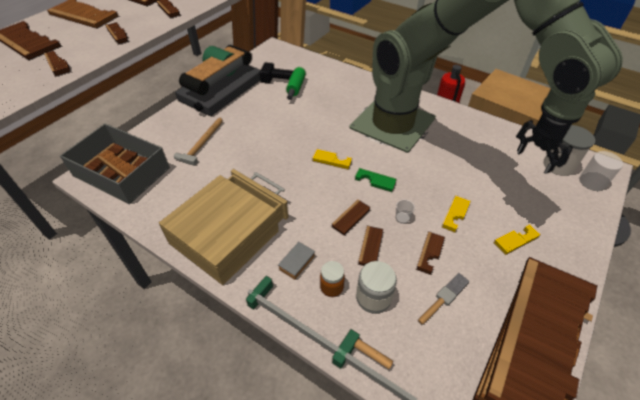

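The top view shows the broken board at about (230,212), sound boards at (267,193) and (293,207), the cup at (259,230) and the cabinet at about (359,140) with its handle at about (356,188). I'll enlarge both areas.

```bash
cat > h.py <<'E'
import numpy as np, cv2
from scipy.spatial.transform import Rotation as R
from cell import ctrl, vision
def cam(n): return vision.camera(n)
def ray(c,uv,z):
    """pixel(s) -> world point(s) on plane z"""
    uv=np.atleast_2d(np.float64(uv)); d=np.array([c["k1"],0,0,0,0])
    s=cv2.undistortPoints(uv[:,None],np.array(c["K"]),d)[:,0]
    D=R.from_rotvec(c["attitude"]).apply(np.c_[s,np.ones(len(s))]); o=np.array(c["xyz"])
    return o+D*((z-o[2])/D[:,2])[:,None]
def proj(c,P):
    P=np.atleast_2d(np.float64(P)); q=R.from_rotvec(c["attitude"]).inv().apply(P-np.array(c["xyz"]))
    return cv2.projectPoints(q,np.zeros(3),np.zeros(3),np.array(c["K"]),np.array([c["k1"],0,0,0,0]))[0][:,0]
def crop(c,x0,y0,w,h,k,name):
    f=cv2.resize(c["frame"][y0:y0+h,x0:x0+w,::-1],None,fx=k,fy=k,interpolation=cv2.INTER_CUBIC)
    cv2.imwrite(f"pics/{name}.png",f)
E
python3 - <<'E'
from h import *
c=cam("top"); a=c["frame"][160:260,200:320,::-1]; b=c["frame"][100:200,320:400,::-1]
f=lambda x:cv2.resize(x,None,fx=4,fy=4,interpolation=cv2.INTER_CUBIC)
cv2.imwrite("pics/c1.png",np.clip(np.hstack([f(a),f(b)])*1.5,0,255))
print(ray(c,[[230,212],[356,188]],0.02))
E
```

```text
[[ 0.50261637  0.38270483  0.02      ]
 [ 0.5974347  -0.15745619  0.02      ]][ WARN:0@0.851] global loadsave.cpp:1063 imwrite_ Unsupported depth image for selected encoder is fallbacked to CV_8U.
```

View pics/c1.png

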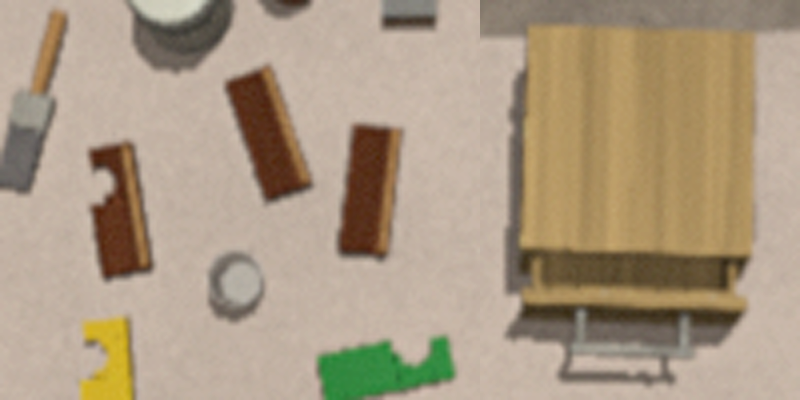

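The crop shows the reject's corners at about (90,148),(131,142),(152,268),(103,278), with the bite on its left, upper side. The cabinet-top corners are (527,25),(755,34),(752,256),(521,248), and the handle bar runs from (568,347) to (692,351), with the drawer slightly open.

```bash
python3 - <<'E'
from h import *
c=cam("top")
p=lambda L,dx:(np.array(L,float)+.5)/4-.5+[dx,0]
B=ray(c,p([(90,148),(131,142),(152,268),(103,278)],200)+[0,160],0.02)
C=ray(c,p([(527,25),(755,34),(752,256),(521,248)],200)+[0,100],0.11)
H=ray(c,p([(568,347),(692,351)],200)+[0,100],0.076)
fmt=lambda n,x:print(n,np.round(x,4).tolist())
fmt("B",B[:,:2]);fmt("Bc",B.mean(0));e=(B[0]+B[1]-B[2]-B[3])/2;print(np.linalg.norm(e),np.degrees(np.arctan2(e[1],e[0])),np.linalg.norm((B[0]+B[3]-B[1]-B[2])/2))
fmt("C",C[:,:2]);e=(C[0]+C[1]-C[2]-C[3])/2;w=(C[0]+C[3]-C[1]-C[2])/2
print(np.linalg.norm(e),np.degrees(np.arctan2(e[1],e[0])),np.linalg.norm(w),np.degrees(np.arctan2(w[1],w[0]))-90)
fmt("front mid",(C[2]+C[3])/2)
fmt("H",H);fmt("Hm",H.mean(0));w=H[0]-H[1];print(np.linalg.norm(w),np.degrees(np.arctan2(w[1],w[0]))-90)
s=ctrl.state();print(s["ee_pos"],R.from_rotvec(s["ee_rot"]).as_matrix().round(3).tolist())
# scene camera check crop with predicted points
s=cam("scene"); pr=proj(s,np.vstack([B,C,H])); 
k=5;x0,y0=220,165
f=cv2.resize(s["frame"][y0:y0+50,x0:x0+80,::-1],None,fx=k,fy=k,interpolation=cv2.INTER_CUBIC)
g=cv2.resize(s["frame"][225:275,400:480,::-1],None,fx=k,fy=k,interpolation=cv2.INTER_CUBIC)
for q in pr[8:]: cv2.circle(f,tuple(int(v) for v in ((q-[x0,y0]+.5)*k)),3,(0,0,255),-1)
for q in pr[:4]: cv2.circle(g,tuple(int(v) for v in ((q-[400,225]+.5)*k)),3,(0,0,255),-1)
cv2.imwrite("pics/c2.png",np.hstack([f,g]))
E
```

```text
B [[0.5699, 0.4179], [0.5757, 0.3741], [0.4394, 0.3491], [0.4297, 0.4006]]
Bc [0.5037, 0.3854, 0.02]
0.13989345649426324 8.691459351248879 0.04830207011941017
C [[0.9349, -0.0568], [0.9197, -0.2966], [0.6786, -0.2826], [0.6917, -0.0452]]
0.24247461545888938 -3.0111555359547095 0.2390311456244776 -3.383371307066426
front mid [0.6852, -0.1639, 0.11]
H [[0.5937, -0.0928, 0.076], [0.5871, -0.2216, 0.076]]
Hm [0.5904, -0.1572, 0.076]
0.1289236431770914 -2.939493702712383
[0.2311903  0.52644244 0.40442429] [[-0.916, 0.402, -0.0], [0.402, 0.916, -0.001], [-0.0, -0.001, -1.0]]
```

View pics/c2.png

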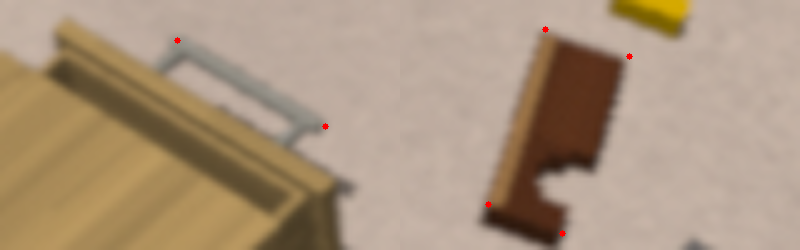

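Emit:
servo_tool:
  offset:
    - [0,0,0]
    - [0,0,0]
    - [0,0,0]
    - [0,0,0]
    - [0,0,0]
    - [0,0,0]
    - [0,0,0]
    - [0,0,0]
    - [0,0,0]
    - [0,0,0]
    - [0,0,0]
  rot:
    - [0,0,0.121]
    - [0,0,0.121]
    - [0,0,0.121]
    - [0,0,0.121]
    - [0,0,0.121]
    - [0,0,0.121]
    - [0,0,0.121]
    - [0,0,0.121]
    - [0,0,0.121]
    - [0,0,0.121]
    - [0,0,0]
  fingers: [0.42,0.42,0.42,0.42,0.42,0.42,0.42,0.42,0.42,0.42,0.42]

```text
time_s: 1.35
ee_pos: [0.2309, 0.5266, 0.4045]
ee_rot: [2.281, 2.159, -0.0]
contact_force: [-0.2, -0.2, -0.6]
width: 0.0361
gripper_force: 0.0
```

```bash
cat >> h.py <<'E'
def todo(grasp, yaw_y):
    """shift (mm, tool axes) and turn (rad) left to bring grasp point there, tool down, tool y at yaw deg"""
    s=ctrl.state(); a=np.radians(yaw_y); y=np.array([np.cos(a),np.sin(a),0]); z=np.array([0,0,-1.]); x=np.cross(y,z)
    T=R.from_matrix(np.c_[x,y,z]); A=R.from_rotvec(s["ee_rot"])
    p=np.array(grasp)+[0,0,.155]
    print("t",s["time_s"],"pos",s["ee_pos"].round(4),"F",s["contact_force"].round(1),"w",round(s["width"],4),"g",round(s["gripper_force"],1))
    print("shift now-axes mm",(A.inv().apply(p-s["ee_pos"])*1e3).round(1),"goal-axes",(T.inv().apply(p-s["ee_pos"])*1e3).round(1),"turn",(A.inv()*T).as_rotvec().round(3),"q",s["q"].round(2))
E
python3 -c "
from h import *
todo([0.590,-0.157,0.25],-3.1)"
```

```text
t 1.35 pos [0.2309 0.5266 0.4045] F [-0.2 -0.2 -0.6] w 0.0361 g 0.0
shift now-axes mm [-6.628e+02  3.961e+02 -1.000e-01] goal-axes [-6.632e+02  3.955e+02 -5.000e-01] turn [ 0.     0.    -0.001] q [-1.38  0.73  0.34  1.49 -0.27  0.97 -1.02]
```

Emit:
servo_tool:
  offset:
    - [-28,16,0]
    - [-28,16,0]
    - [-28,16,0]
    - [-28,16,0]
    - [-28,16,0]
    - [-28,16,0]
    - [-28,16,0]
    - [-28,16,0]
    - [-28,16,0]
    - [-28,16,0]
    - [-28,16,0]
    - [-28,16,0]
  rot:
    - [0,0,0]
    - [0,0,0]
    - [0,0,0]
    - [0,0,0]
    - [0,0,0]
    - [0,0,0]
    - [0,0,0]
    - [0,0,0]
    - [0,0,0]
    - [0,0,0]
    - [0,0,0]
    - [0,0,0]
  fingers: [0.42,0.42,0.42,0.42,0.42,0.42,0.42,0.42,0.42,0.42,0.42,0.42]

```text
time_s: 2.55
ee_pos: [0.4056, 0.1796, 0.4048]
ee_rot: [2.274, 2.167, 0.0]
contact_force: [0.7, 0.3, 0.1]
width: 0.036
gripper_force: 0.0
```

Emit:
servo_tool:
  offset:
    - [-28,17,0]
    - [-28,17,0]
    - [-28,17,0]
    - [-28,17,0]
    - [-28,17,0]
    - [-28,17,0]
    - [-28,17,0]
    - [-28,17,0]
    - [-28,17,0]
    - [-28,17,0]
    - [-28,17,0]
    - [0,0,0]
  rot:
    - [0,0,0]
    - [0,0,0]
    - [0,0,0]
    - [0,0,0]
    - [0,0,0]
    - [0,0,0]
    - [0,0,0]
    - [0,0,0]
    - [0,0,0]
    - [0,0,0]
    - [0,0,0]
    - [0,0,0]
  fingers: [0.42,0.42,0.42,0.42,0.42,0.42,0.42,0.42,0.42,0.42,0.42,0.42]

```text
time_s: 3.75
ee_pos: [0.5761, -0.1405, 0.4042]
ee_rot: [2.278, 2.161, -0.002]
contact_force: [0.0, 0.7, -0.2]
width: 0.0359
gripper_force: 0.0
```

```bash
python3 -c "
from h import *
todo([0.590,-0.157,0.07],-3.1)"
```

```text
t 3.75 pos [ 0.5761 -0.1405  0.4042] F [ 0.   0.7 -0.2] w 0.0359 g 0.0
shift now-axes mm [-15.3  14.8 179.3] goal-axes [-15.7  14.8 179.2] turn [0.    0.002 0.001] q [ 0.09  0.75  0.19  1.42 -0.15  0.99  0.26]
```

Emit:
servo_tool:
  offset:
    - [-15,15,0]
    - [0,0,20]
    - [0,0,25]
    - [0,0,25]
    - [0,0,20]
    - [0,0,14]
    - [0,0,0]
  rot:
    - [0,0,0]
    - [0,0,0]
    - [0,0,0]
    - [0,0,0]
    - [0,0,0]
    - [0,0,0]
    - [0,0,0]
  fingers: [0.42,0.42,0.42,0.42,0.42,0.42,0.42]

```text
time_s: 4.45
ee_pos: [0.5894, -0.1521, 0.2992]
ee_rot: [-2.274, -2.164, 0.002]
contact_force: [-0.0, 0.3, 1.1]
width: 0.0355
gripper_force: 0.0
```

```bash
python3 -c "
from h import *
todo([0.590,-0.157,0.07],-3.1)
c=cam('scene');crop(c,200,80,160,120,5,'h1')"
```

```text
t 4.45 pos [ 0.5894 -0.1521  0.2992] F [-0.   0.3  1.1] w 0.0355 g 0.0
shift now-axes mm [-4.9  1.1 74.2] goal-axes [-4.9  0.9 74.2] turn [-0.003 -0.001  0.004] q [ 0.13  0.9   0.16  1.48 -0.17  0.78  0.3 ]
```

View pics/h1.png

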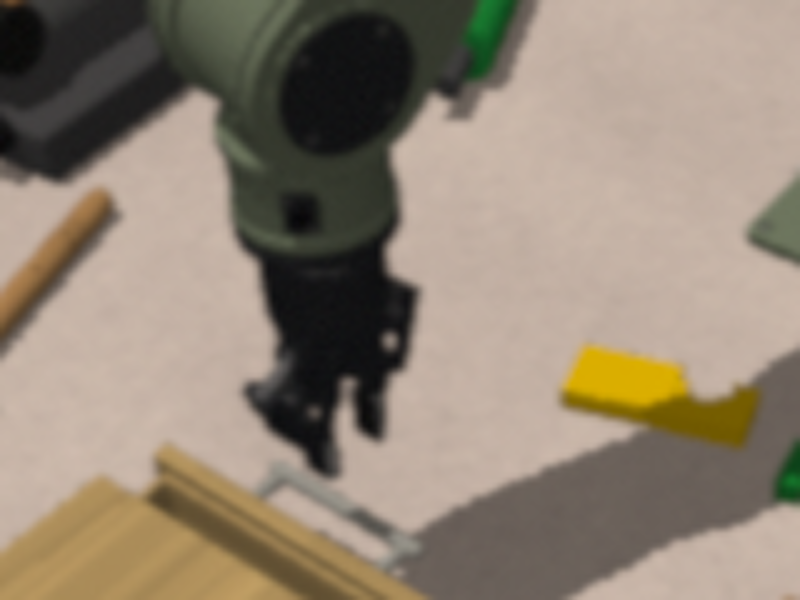

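The picture shows the gripper straddling the bar's line, with the tips at about (325,470) and (370,435) and the bar running from (275,470) to (415,545). I'll descend slowly.

Emit:
servo_tool:
  offset:
    - [-5,1,15]
    - [0,0,15]
    - [0,0,12]
    - [0,0,10]
    - [0,0,10]
    - [0,0,8]
    - [0,0,0]
  rot:
    - [0,0,0]
    - [0,0,0]
    - [0,0,0]
    - [0,0,0]
    - [0,0,0]
    - [0,0,0]
    - [0,0,0]
  fingers: [0.42,0.42,0.42,0.42,0.42,0.42,0.42]

```text
time_s: 5.2
ee_pos: [0.5903, -0.1575, 0.2298]
ee_rot: [-2.279, -2.161, 0.001]
contact_force: [0.1, -0.0, -1.6]
width: 0.0359
gripper_force: 0.0
```

Emit:
servo_tool:
  offset:
    - [0,0,0]
    - [0,0,0]
    - [0,0,0]
    - [0,0,0]
    - [0,0,0]
  rot:
    - [0,0,0]
    - [0,0,0]
    - [0,0,0]
    - [0,0,0]
    - [0,0,0]
  fingers: [0,0,0,0,0]
  newtons: 40

```text
time_s: 5.7
ee_pos: [0.5906, -0.1576, 0.2312]
ee_rot: [2.279, 2.161, 0.001]
contact_force: [-0.3, 0.2, 6.1]
width: 0.0105
gripper_force: 39.3
```

Emit:
servo_tool:
  offset:
    - [0,-5,0]
    - [0,-10,0]
    - [0,-10,0]
    - [0,-10,0]
    - [0,-10,0]
    - [0,-10,0]
    - [0,-10,0]
    - [0,-10,0]
    - [0,-10,0]
    - [0,-10,0]
    - [0,-10,0]
    - [0,0,0]
  rot:
    - [0,0,0]
    - [0,0,0]
    - [0,0,0]
    - [0,0,0]
    - [0,0,0]
    - [0,0,0]
    - [0,0,0]
    - [0,0,0]
    - [0,0,0]
    - [0,0,0]
    - [0,0,0]
    - [0,0,0]
  fingers: [0,0,0,0,0,0,0,0,0,0,0,0]

```text
time_s: 6.9
ee_pos: [0.4847, -0.1518, 0.2312]
ee_rot: [-2.279, -2.161, 0.0]
contact_force: [-2.0, 2.0, 7.7]
width: 0.0107
gripper_force: 39.9
```

Emit:
servo_tool:
  offset:
    - [0,-6,0]
    - [0,-6,0]
    - [0,-5,0]
    - [0,-4,0]
    - [0,0,0]
  rot:
    - [0,0,0]
    - [0,0,0]
    - [0,0,0]
    - [0,0,0]
    - [0,0,0]
  fingers: [0,0,0,0,0]

```text
time_s: 7.4
ee_pos: [0.4643, -0.1506, 0.2311]
ee_rot: [-2.279, -2.162, -0.001]
contact_force: [-2.8, 3.2, 10.0]
width: 0.0106
gripper_force: 40.1
```

Emit:
servo_tool:
  offset:
    - [0,-3,0]
    - [0,-3,0]
    - [0,-3,0]
    - [0,0,0]
  rot:
    - [0,0,0]
    - [0,0,0]
    - [0,0,0]
    - [0,0,0]
  fingers: [0,0,0,0]

```text
time_s: 7.8
ee_pos: [0.4573, -0.1501, 0.2312]
ee_rot: [2.275, 2.16, 0.006]
contact_force: [15.9, 3.5, -2.6]
width: 0.0101
gripper_force: 39.7
```

Emit:
servo_tool:
  offset:
    - [0,1,0]
    - [0,0,0]
    - [0,0,0]
    - [0,0,0]
    - [0,0,-10]
    - [0,0,-20]
    - [0,0,-30]
    - [0,0,-30]
    - [0,0,-30]
    - [0,0,0]
  rot:
    - [0,0,0]
    - [0,0,0]
    - [0,0,0]
    - [0,0,0]
    - [0,0,0]
    - [0,0,0]
    - [0,0,0]
    - [0,0,0]
    - [0,0,0]
    - [0,0,0]
  fingers: [0.35,0.35,0.35,0.35,0.35,0.35,0.35,0.35,0.35,0.35]

```text
time_s: 8.8
ee_pos: [0.4567, -0.1506, 0.3544]
ee_rot: [2.277, 2.159, 0.004]
contact_force: [0.3, 0.6, 0.1]
width: 0.0299
gripper_force: 0.0
```

```bash
python3 -c "
from h import *
a=np.radians(8.7)
todo(np.array([0.5037,0.3854,0.015])-0.012*np.array([np.cos(a),np.sin(a),0]),98.7)"
```

```text
t 8.8 pos [ 0.4567 -0.1506  0.3544] F [0.3 0.6 0.1] w 0.0299 g 0.0
shift now-axes mm [535.5   5.8 183.8] goal-axes [-115.5  522.7  184.4] turn [ 0.002  0.005 -1.776] q [ 0.17  0.65  0.15  1.89 -0.16  0.6   0.36]
```

Emit:
servo_tool:
  offset:
    - [20,0,0]
    - [30,0,0]
    - [30,0,0]
    - [30,0,0]
    - [30,0,0]
    - [30,0,0]
    - [30,0,0]
    - [30,0,0]
    - [30,0,0]
    - [30,0,0]
    - [30,0,0]
    - [30,0,0]
  rot:
    - [0,0,0]
    - [0,0,0]
    - [0,0,0]
    - [0,0,0]
    - [0,0,0]
    - [0,0,0]
    - [0,0,0]
    - [0,0,0]
    - [0,0,0]
    - [0,0,0]
    - [0,0,0]
    - [0,0,0]
  fingers: [1,1,1,1,1,1,1,1,1,1,1,1]

```text
time_s: 10.0
ee_pos: [0.4749, 0.2003, 0.3509]
ee_rot: [-2.279, -2.162, 0.0]
contact_force: [0.1, -1.6, 0.6]
width: 0.0856
gripper_force: 0.0
```

Emit:
servo_tool:
  offset:
    - [30,1,0]
    - [30,1,0]
    - [30,1,0]
    - [30,1,0]
    - [30,1,0]
    - [25,1,0]
    - [10,0,0]
    - [0,0,0]
  rot:
    - [0,0,0]
    - [0,0,0]
    - [0,0,0]
    - [0,0,0]
    - [0,0,0]
    - [0,0,0]
    - [0,0,0]
    - [0,0,0]
  fingers: [1,1,1,1,1,1,1,1]

```text
time_s: 10.8
ee_pos: [0.4906, 0.3841, 0.3504]
ee_rot: [-2.278, -2.163, 0.001]
contact_force: [0.3, -0.9, -0.4]
width: 0.0854
gripper_force: 0.0
```

Emit:
servo_tool:
  offset:
    - [0,0,0]
    - [0,0,0]
    - [0,0,0]
    - [0,0,0]
    - [0,0,0]
    - [0,0,0]
    - [0,0,0]
    - [0,0,0]
    - [0,0,0]
    - [0,0,0]
    - [0,0,0]
    - [0,0,0]
  rot:
    - [0,0,-0.148]
    - [0,0,-0.148]
    - [0,0,-0.148]
    - [0,0,-0.148]
    - [0,0,-0.148]
    - [0,0,-0.148]
    - [0,0,-0.148]
    - [0,0,-0.148]
    - [0,0,-0.148]
    - [0,0,-0.148]
    - [0,0,-0.148]
    - [0,0,-0.148]
  fingers: [1,1,1,1,1,1,1,1,1,1,1,1]

```text
time_s: 12.0
ee_pos: [0.4912, 0.382, 0.3509]
ee_rot: [-0.247, 3.132, -0.002]
contact_force: [0.3, 0.5, 0.7]
width: 0.0851
gripper_force: 0.0
```

```bash
python3 -c "
from h import *
a=np.radians(8.7)
todo(np.array([0.5037,0.3854,0.015])-0.012*np.array([np.cos(a),np.sin(a),0]),98.7)
c=cam('scene');crop(c,340,160,160,120,5,'g1')"
```

```text
t 12.0 pos [0.4912 0.382  0.3509] F [0.3 0.5 0.7] w 0.0851 g 0.0
shift now-axes mm [ -0.8   1.7 180.9] goal-axes [ -0.8   1.5 180.9] turn [-0.001  0.     0.006] q [-0.63  0.85 -0.19  1.36  0.18  0.95  0.87]
```

View pics/g1.png

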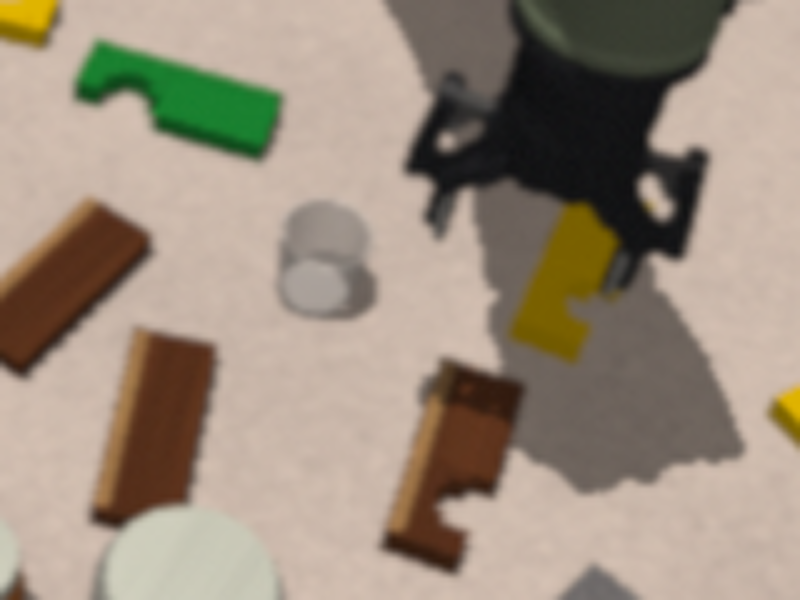

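The gripper is hovering over the reject at about (455,460), with the other boards and the cup well clear. Descending onto it.

Emit:
servo_tool:
  offset:
    - [-1,2,20]
    - [0,0,25]
    - [0,0,25]
    - [0,0,25]
    - [0,0,25]
    - [0,0,20]
    - [0,0,15]
    - [0,0,10]
    - [0,0,7]
    - [0,0,5]
    - [0,0,0]
  rot:
    - [0,0,0]
    - [0,0,0]
    - [0,0,0]
    - [0,0,0]
    - [0,0,0]
    - [0,0,0]
    - [0,0,0]
    - [0,0,0]
    - [0,0,0]
    - [0,0,0]
    - [0,0,0]
  fingers: [1,1,1,1,1,1,1,1,1,1,1]

```text
time_s: 13.15
ee_pos: [0.4917, 0.3855, 0.1736]
ee_rot: [0.238, -3.132, 0.0]
contact_force: [0.0, 0.5, 0.4]
width: 0.0853
gripper_force: 0.0
```

Emit:
servo_tool:
  offset:
    - [0,0,0]
    - [0,0,0]
    - [0,0,0]
    - [0,0,0]
    - [0,0,0]
    - [0,0,0]
  rot:
    - [0,0,0]
    - [0,0,0]
    - [0,0,0]
    - [0,0,0]
    - [0,0,0]
    - [0,0,0]
  fingers: [0,0,0,0,0,0]
  newtons: 40

```text
time_s: 13.75
ee_pos: [0.4918, 0.3857, 0.1744]
ee_rot: [-0.239, 3.132, 0.001]
contact_force: [-1.2, -0.6, 7.1]
width: 0.0531
gripper_force: 41.3
```

Emit:
servo_tool:
  offset:
    - [0,0,-10]
    - [0,0,-15]
    - [0,0,-20]
    - [0,0,-25]
    - [0,0,-25]
    - [0,0,-25]
    - [0,0,-25]
    - [0,0,-20]
    - [0,0,-15]
    - [0,0,0]
  rot:
    - [0,0,0]
    - [0,0,0]
    - [0,0,0]
    - [0,0,0]
    - [0,0,0]
    - [0,0,0]
    - [0,0,0]
    - [0,0,0]
    - [0,0,0]
    - [0,0,0]
  fingers: [0,0,0,0,0,0,0,0,0,0]

```text
time_s: 14.75
ee_pos: [0.4917, 0.3856, 0.3567]
ee_rot: [-0.238, 3.129, 0.003]
contact_force: [-0.1, 0.8, -1.7]
width: 0.0531
gripper_force: 42.5
```

Emit:
servo_tool:
  offset:
    - [0,0,0]
    - [0,0,0]
    - [0,0,0]
    - [0,0,0]
    - [0,0,0]
    - [0,0,0]
    - [0,0,0]
    - [0,0,0]
    - [0,0,0]
    - [0,0,0]
    - [0,0,0]
    - [0,0,0]
  rot:
    - [0,0,0.148]
    - [0,0,0.148]
    - [0,0,0.148]
    - [0,0,0.148]
    - [0,0,0.148]
    - [0,0,0.148]
    - [0,0,0.148]
    - [0,0,0.148]
    - [0,0,0.148]
    - [0,0,0.148]
    - [0,0,0.148]
    - [0,0,0.148]
  fingers: [0,0,0,0,0,0,0,0,0,0,0,0]

```text
time_s: 15.95
ee_pos: [0.4915, 0.3855, 0.3536]
ee_rot: [-2.286, -2.155, 0.001]
contact_force: [-0.2, -0.2, -0.7]
width: 0.0529
gripper_force: 42.6
```

```bash
python3 -c "
from h import *
todo([0.601,-0.146,0.049],-3.1)
c=cam('top');b=cv2.resize(c['frame'][90:250,190:400,::-1],None,fx=3.8,fy=3.6,interpolation=cv2.INTER_CUBIC)
cv2.imwrite('pics/t1.png',b)"
```

```text
t 15.95 pos [0.4915 0.3855 0.3536] F [-0.2 -0.2 -0.7] w 0.0529 g 42.6
shift now-axes mm [-524.1  140.8  149.6] goal-axes [-524.8  138.1  149.6] turn [-0.     0.    -0.005] q [-0.86  0.87  0.32  1.36 -0.29  0.96 -0.54]
```

View pics/t1.png

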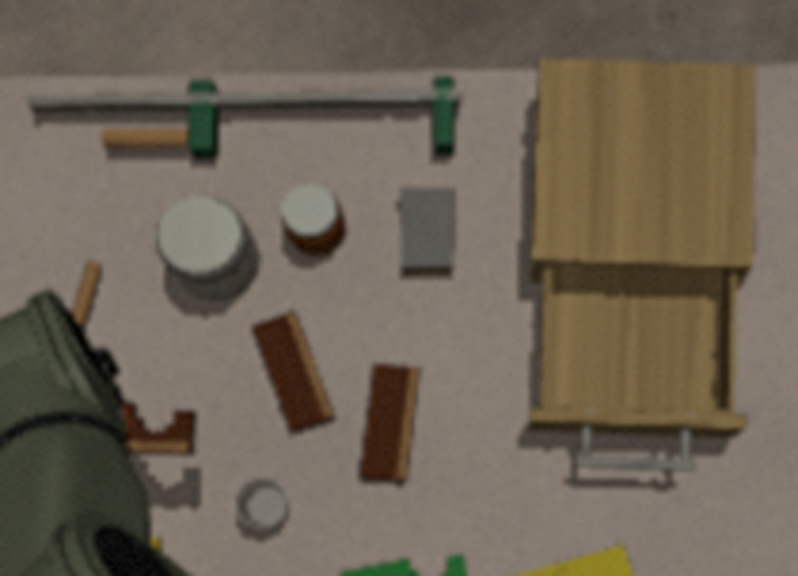

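The drawer is open, its interior spanning about (545-735, 265-410). The board is held level at (160,430), and the sound boards and cup haven't moved. Next I'll carry it over.

Emit:
servo_tool:
  offset:
    - [-15,4,0]
    - [-25,7,0]
    - [-25,7,0]
    - [-25,7,0]
    - [-25,7,0]
    - [-25,7,0]
    - [-25,7,0]
    - [-25,7,0]
    - [-25,7,0]
    - [-25,7,0]
    - [-25,7,0]
    - [-25,7,0]
  rot:
    - [0,0,0]
    - [0,0,0]
    - [0,0,0]
    - [0,0,0]
    - [0,0,0]
    - [0,0,0]
    - [0,0,0]
    - [0,0,0]
    - [0,0,0]
    - [0,0,0]
    - [0,0,0]
    - [0,0,0]
  fingers: [0,0,0,0,0,0,0,0,0,0,0,0]

```text
time_s: 17.2
ee_pos: [0.557, 0.0898, 0.3538]
ee_rot: [2.275, 2.166, -0.0]
contact_force: [-0.1, 0.4, -0.4]
width: 0.0533
gripper_force: 42.5
```

Emit:
servo_tool:
  offset:
    - [-25,6,0]
    - [-25,6,0]
    - [-25,6,0]
    - [-25,6,0]
    - [-25,6,0]
    - [-25,6,0]
    - [-25,6,0]
    - [-25,6,0]
    - [-20,6,0]
    - [-10,4,0]
    - [-4,0,0]
    - [0,0,0]
  rot:
    - [0,0,0]
    - [0,0,0]
    - [0,0,0]
    - [0,0,0]
    - [0,0,0]
    - [0,0,0]
    - [0,0,0]
    - [0,0,0]
    - [0,0,0]
    - [0,0,0]
    - [0,0,0]
    - [0,0,0]
  fingers: [0,0,0,0,0,0,0,0,0,0,0,0]

```text
time_s: 18.4
ee_pos: [0.6024, -0.145, 0.3537]
ee_rot: [-2.278, -2.163, 0.0]
contact_force: [-0.1, 0.8, -1.1]
width: 0.0529
gripper_force: 42.5
```

```bash
python3 -c "
from h import *
todo([0.601,-0.146,0.049],-3.1)"
```

```text
t 18.4 pos [ 0.6024 -0.145   0.3537] F [-0.1  0.8 -1.1] w 0.0529 g 42.5
shift now-axes mm [ -1.1  -1.3 149.7] goal-axes [ -1.1  -1.4 149.7] turn [-0.    -0.     0.002] q [ 0.09  0.85  0.2   1.38 -0.18  0.93  0.28]
```

Emit:
servo_tool:
  offset:
    - [-1,-1,15]
    - [0,0,20]
    - [0,0,20]
    - [0,0,20]
    - [0,0,20]
    - [0,0,15]
    - [0,0,12]
    - [0,0,10]
    - [0,0,9]
    - [0,0,8]
    - [0,0,0]
  rot:
    - [0,0,0]
    - [0,0,0]
    - [0,0,0]
    - [0,0,0]
    - [0,0,0]
    - [0,0,0]
    - [0,0,0]
    - [0,0,0]
    - [0,0,0]
    - [0,0,0]
    - [0,0,0]
  fingers: [0,0,0,0,0,0,0,0,0,0,0]

```text
time_s: 19.5
ee_pos: [0.6015, -0.1459, 0.2039]
ee_rot: [-2.279, -2.161, 0.001]
contact_force: [-0.2, 1.4, -1.1]
width: 0.0531
gripper_force: 42.5
```

Emit:
servo_tool:
  offset:
    - [0,0,3]
    - [0,0,0]
    - [0,0,0]
    - [0,0,0]
    - [0,0,0]
    - [0,0,0]
    - [0,0,-15]
    - [0,0,-25]
    - [0,0,-30]
    - [0,0,-30]
    - [0,0,-30]
    - [0,0,0]
  rot:
    - [0,0,0]
    - [0,0,0]
    - [0,0,0]
    - [0,0,0]
    - [0,0,0]
    - [0,0,0]
    - [0,0,0]
    - [0,0,0]
    - [0,0,0]
    - [0,0,0]
    - [0,0,0]
    - [0,0,0]
  fingers: [0,0.85,0.85,0.85,0.85,0.85,0.85,0.85,0.85,0.85,0.85,0.85]

```text
time_s: 20.7
ee_pos: [0.602, -0.1462, 0.3365]
ee_rot: [2.276, 2.158, 0.005]
contact_force: [-0.1, -1.0, -1.2]
width: 0.0725
gripper_force: 0.0
```

Emit:
servo_tool:
  offset:
    - [30,0,-10]
    - [30,0,-10]
    - [30,0,0]
    - [30,0,0]
    - [30,0,0]
    - [30,0,0]
    - [30,0,0]
    - [30,0,0]
    - [30,0,0]
    - [20,0,0]
    - [10,0,0]
    - [0,0,0]
  rot:
    - [0,0,0]
    - [0,0,0]
    - [0,0,0]
    - [0,0,0]
    - [0,0,0]
    - [0,0,0]
    - [0,0,0]
    - [0,0,0]
    - [0,0,0]
    - [0,0,0]
    - [0,0,0]
    - [0,0,0]
  fingers: [0.85,0.85,0.85,0.85,0.85,0.85,0.85,0.85,0.85,0.85,0.85,0.85]

```text
time_s: 21.9
ee_pos: [0.6174, 0.1544, 0.3518]
ee_rot: [-2.278, -2.163, 0.0]
contact_force: [0.2, -0.7, -0.5]
width: 0.0728
gripper_force: 0.0
```

```bash
python3 -c "
from h import *
c=cam('top');b=cv2.resize(c['frame'][90:250,190:400,::-1],None,fx=3.8,fy=3.6,interpolation=cv2.INTER_CUBIC)
cv2.imwrite('pics/t2.png',b)
# crop rows as in t1; handle bar ends in t2 to be read
"
```

```text
(no output)
```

View pics/t2.png

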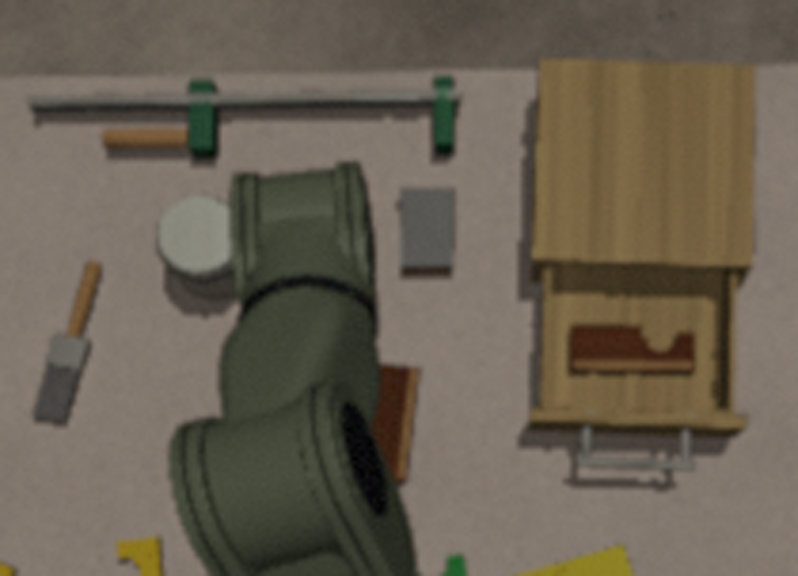

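The board lies flat inside the drawer at about (632,348). The handle is still at its stop position, y≈463, and the gripper is clear of everything.

```bash
python3 -c "
from cell import ctrl
print(ctrl.sign_off())"
```

```text
the job is handed in; nothing more can be done
None
```

I pulled the drawer out until it hit its stop (pull force jumped to about 16 N), set the broken board flat inside it, and handed the job in at about 22 s; no bystander was touched, though in the last picture the arm hid the jar, the cup and one sound board.

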